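# Lock the restorer's turntable

### The job

A mended tea cup stands on the repair turntable. Turn the turntable by its upright wooden post until the wide keyway in its rim (not the narrow one) faces the locking bolt, then slide the bolt by its black knob fully home into the keyway, so that the turntable is locked, and let go. Keep the cup standing in the middle of the turntable and leave the other things on the bench alone.

Things in the scene. Friction and masses are not known exactly. Their poses are not given: they have to be found in the camera images.
- wheel (a joint): angle of the turntable head in rad, growing anticlockwise seen from above; turns freely over the range needed, about a fixed vertical axis, with a friction of about 0.12 N m, and stays where it is left
- bolt (a joint): travel of the locking bolt in m: 0 fully drawn back, 0.040 fully home; slides level and straight towards the turntable's axis, friction about 2 N, stays where it is left. Against the rim or the narrow keyway it is stopped at about 0.018 to 0.021
- wheel_centre (a point): centre of the turntable head's top face, on its axis, 62 mm above the bench. The head is a plain aluminium disc, 200 mm across and 20 mm thick, on a dark steel stand with a round foot plate 340 mm across and 8 mm thick, fixed to the bench
- keyway (a point): the wide keyway: a slot cut right through the head's rim, open outwards, 24 mm wide and 26 mm deep radially; this point is the middle of its mouth, at the level of the top face, 100 mm from the axis. It is directly opposite the wooden post
- narrow_keyway (a point): the mouth of the narrow keyway, 12 mm wide, into which the bolt does not fit; 100 mm from the axis, 69 degrees anticlockwise (from above) of the wide one
- post_grip (a point): the upright round wooden post fixed on the head, 18 mm in diameter and 60 mm tall, 78 mm from the axis; this point is on its centre line, 40 mm above the head's top face and 20 mm below the post's top
- bolt_nose (a point): foremost point of the steel locking bolt's half-round nose, at the bolt's top face (60 mm above the bench). The bolt is 20 mm wide and 16 mm thick, at the height of the head's rim, and slides in a grey guide block 47 mm wide on the foot plate. The point's x axis points along the bolt outwards, away from the turntable; the bolt moves home along -x. The nose is 118 mm from the turntable's axis when drawn back, 78 mm when home
- knob_grip (a point): the upright round black knob on the bolt's outer end, 22 mm in diameter, from 76 to 120 mm above the bench; this point is on its centre line at 98 mm above the bench. It is 175 mm from the turntable's axis when the bolt is drawn back, 135 mm when home, on the bolt's centre line, and moves with the bolt
- cup_middle (a point): middle (31 mm up) of the blue ceramic tea cup, 64 mm across the rim, 62 mm tall, loose, standing upright near the centre of the head
- squeeze_bottle: bystander: white plastic bottle, 64 mm across, 150 mm tall; origin under its centre
- tin: bystander: tin, 72 mm across, 110 mm tall; origin under its centre
- bowl: bystander: white bowl, 130 mm across, 55 mm tall; origin under its centre
Things that resemble listed ones, but are neither listed nor needed, are in the scene too. There is more than one size of the part that bears cup_middle; the job needs the smallest.

How it is judged (in metres and radians):
At the end, for the whole second after the job is handed in: the bolt is at least 36 mm (of 40) home inside the wide keyway, whose middle is within 5 mm of the bolt's centre line; turntable and bolt are at rest; the cup stands upright (within 0.1 rad) on the turntable, its centre within 25 mm of the axis (value of joint bolt above 0.036 m and y of keyway in the frame of bolt_nose between -0.005 and 0.005 m and horizontal distance between keyway and bolt_nose below 0.03 m and velocity of joint wheel between -0.05 and 0.05 rad/s and velocity of joint bolt between -0.01 and 0.01 m/s and angle between cup_middle's own z axis and vertical below 0.1 rad and horizontal distance between cup_middle and wheel_centre below 0.025 m and height (world z) of cup_middle between 0.085 and 0.101 m); the robot touches nothing.
It fails at once if the cup is tipped by more than about 25 degrees (angle between cup_middle's own z axis and vertical above 0.44 rad).
It fails at once if the squeeze bottle is moved by more than 30 mm (distance of squeeze_bottle from where it was at the start of the episode above 0.03 m).
It fails at once if the tin is moved by more than 30 mm (distance of tin from where it was at the start of the episode above 0.03 m).
It fails at once if the bowl is moved by more than 30 mm (distance of bowl from where it was at the start of the episode above 0.03 m).
It also fails if it takes over 56 s, if anything falls off the work surface, if the arm or the gripper's body presses on something with over 40 N, if the wrist force passes 120 N, or if a joint passes its speed limit or range.

### The arm

A 6-joint arm with a two-finger parallel gripper is mounted at the origin on the work surface. World frame = base frame: x ahead of the robot, y to its left, z up, the work surface at z = 0. Lengths are in mm, angles in rad, forces in N, time in s.
With the tool pointing down it reaches from about 300 to 775 mm from the base axis. Payload 14.6 kg.
Tool frame: the origin (TCP) lies on the front face of the gripper's body, between the roots of the fingers; the fingertips stand 97 mm ahead of it and the grasp point (between the pads) lies 78 mm ahead of it; z points along the fingers, y is the line along which they close (so a half turn about z gives the same grasp; the last joint's range is limited). The gripper opens to 94 mm and grips with 3 to 60 N. Pads are 16 mm wide; open, the fingers measure 119 mm over their backs; the gripper's body (75 mm by 177 mm) begins 78 mm behind the grasp point.
Start: joints at [1.232, 0.3, 1.521, -0, 1.321, -0.067], TCP at [147.654, 529.8, 302.646] pointing down, gripper open.
Joint ranges: [-3.03, 3.03], [-0.79, 2.21], [0.23, 2.52], [-1.04, 4.18], [0, 3.07], [-2.55, 2.55]. Speed limits (rad/s): [2.22, 2.22, 2.57, 3.14, 3.14, 3.14].

### API

Orientations are given as a 3x3 rotation matrix whose columns are the frame's x, y, z axes.
In Python, from workcell import env gives the robot as it stands. Calls block until the motion is done:
- env.move_pose(position, orientation): joint-space move of the TCP to a pose.
- env.move_linear(position, frame=None, feed=150): straight line of the TCP; frame=None keeps the orientation; feed is the mean speed in mm/s.
- env.move_j(angles): joint-space move.
- env.gripper_to(opening, f_grip=None): finger opening in mm; f_grip is the grip in N (None keeps the last); returns when the fingers have stopped.
- env.sleep(seconds).
- env.solve_ik(position, orientation): joint angles nearest the present ones, or None.
- env.get_state(): the state.
- env.camera(name): name is "scene" or "top" or "wrist"; returns the picture (420x560x3 uint8, blue, green, red); there is no depth.
- env.camera_params(name): a dict with "vfov" (degrees; the focal length in pixels is half the picture's height over the tangent of half this angle, whatever the lens; pixels are square), "cx", "cy" (the principal point, pixels), "R" (3x3) and "t" (3): a world point X has camera coordinates R X + t; the wrist camera has in their place "hand_eye" (4x4, takes a point from camera to tool coordinates, whose origin is the TCP and whose axes are the flange's). Camera axes: x right, y down, z forward; pixel columns grow to the right and rows downward; lengths in mm; the calibration is good to about 2 mm. A picture is of the moment at which its call begins: read the wrist's pose just before it. camera_params takes no time and is no camera call.
A pose or a line that the arm cannot do raises env.PlanningError and nothing moves.
- env.hand_in(): hands the job in; it is judged then, once.
The state is a dict: "time": time; "qpos": joint angles; "qvel": joint speeds; "effort": joint torques, N m; "position": TCP position; "eef_rot": TCP orientation; "contact_force": force on the tool from outside, world axes, zero at the start; "torque": the same for the moment, N m; "width": finger opening in mm; "finger_force": force on a finger pad.
Only numpy, scipy, OpenCV 4.12 (cv2) and the standard library are available. Lean on these libraries where they do the work, as an engineer would, in place of code of your own. Each camera call takes 0.05 s, during which the arm holds its last target. There are 200 camera calls.

## Working session

There is one attempt and no reset: what is moved stays moved. The work goes in short steps, each a Python script; the robot and the scene stay as the last script left them, time stands still between calls to the robot, and variables do not carry over. Pictures are saved under pics/ and viewed, at most 10 in all, crops included, and the job is handed in when it is done.

```bash
mkdir -p pics; python3 - <<'E'
from workcell import env
import cv2,json
for n in("scene","top"):
    cv2.imwrite(f"pics/{n}0.png",env.camera(n)); print(n,env.camera_params(n))
print(env.camera_params("wrist"));print(env.get_state())
E
```

```text
scene {'vfov': 47.82880585094572, 'cx': 280.5510357208526, 'cy': 215.2946873069443, 'R': array([[ 0.14783007,  0.98900818, -0.00301589],
       [ 0.65194213, -0.09973997, -0.75168038],
       [-0.74371885,  0.10915478, -0.65952067]]), 't': array([-103.70816759, -250.98118908, 1932.91144477])}
top {'vfov': 42.729032403096255, 'cx': 284.6866739178728, 'cy': 209.9245819874525, 'R': array([[ 0.05776833, -0.99832444, -0.00333601],
       [-0.97448365, -0.05566215, -0.21744732],
       [ 0.21689729,  0.01581245, -0.97606636]]), 't': array([  25.67714047,  503.63831248, 1433.34044021])}
{'vfov': 59.661566139737, 'cx': 280.20195659079036, 'cy': 205.15556468273923, 'hand_eye': array([[ 1.28881556e-03, -9.61086240e-01, -2.76245504e-01,
         7.87636441e+01],
       [ 9.99998821e-01,  1.46917656e-03, -4.45948736e-04,
         7.56742195e-01],
       [ 8.34448614e-04, -2.76244604e-01,  9.61087000e-01,
        -8.19322041e+01],
       [ 0.00000000e+00,  0.00000000e+00,  0.00000000e+00,
         1.00000000e+00]])}
{'time': 0.1, 'qpos': array([ 1.23239894e+00,  3.00410437e-01,  1.52152659e+00, -6.14820617e-06,
        1.32070417e+00, -6.66177218e-02]), 'qvel': array([ 0.00011005, -0.00121358, -0.00098923, -0.00038631,  0.00066122,
        0.00057167]), 'effort': array([ 1.42602825e-03, -5.32644010e+01, -3.53287446e+01,  7.09431502e-02,
        2.34705338e-02, -5.36110463e-05]), 'position': array([147.61245262, 529.6771967 , 302.14260289]), 'eef_rot': array([[-9.63295076e-01,  2.68444556e-01, -3.42471139e-04],
       [ 2.68444766e-01,  9.63294568e-01, -9.91053630e-04],
       [ 6.38576363e-05, -1.04661167e-03, -9.99999450e-01]]), 'contact_force': array([ 1.16705389, -0.04529706,  0.73284057]), 'torque': array([ 0.02551169, -0.04266254, -0.02257559]), 'finger_force': 0.0, 'width': 94.21538767281972}
```

View pics/top0.png

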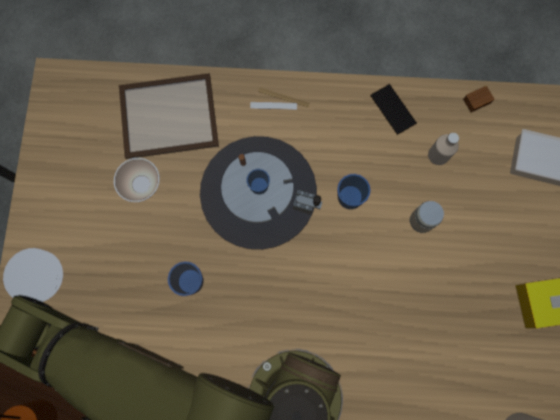

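View pics/scene0.png

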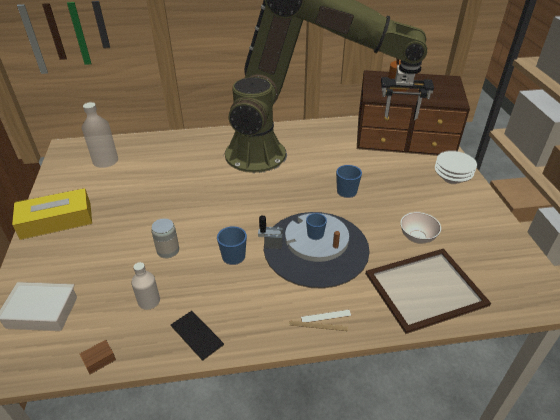

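The top view shows the turntable at about (258,187) and the post at (242,160). The wide keyway is near (273,214), the narrow one near (290,181), and the bolt and knob at (305–317,201). The small cup is in the middle, with two larger cups nearby as decoys. Next I'll measure these more precisely.

```bash
cat > h.py <<'E'
import numpy as np,cv2
from workcell import env
def ray(n,uv,z):
    p=env.camera_params(n);f=210/np.tan(np.radians(p["vfov"])/2)
    if n=="wrist":
        s=env.get_state();H=p["hand_eye"];Rc=s["eef_rot"]@H[:3,:3];o=s["eef_rot"]@H[:3,3]+s["position"]
    else: Rc=p["R"].T;o=-Rc@p["t"]
    d=Rc@np.array([(uv[0]-p["cx"])/f,(uv[1]-p["cy"])/f,1]);return (o+d*(z-o[2])/d[2])[:2]
E
python3 - <<'E'
from h import *
t=cv2.imread("pics/top0.png");s=cv2.imread("pics/scene0.png")
a=cv2.resize(t[130:255,190:330],None,fx=5,fy=5,interpolation=cv2.INTER_CUBIC)
b=cv2.resize(s[195:290,250:380],None,fx=5,fy=5,interpolation=cv2.INTER_CUBIC)
cv2.imwrite("pics/a.png",cv2.convertScaleAbs(a[:600],alpha=1.5));cv2.imwrite("pics/b.png",cv2.convertScaleAbs(b,alpha=1.3))
def comps(im,m,n):
    k,l,st,c=cv2.connectedComponentsWithStats(m.astype(np.uint8))
    for i in range(1,k):
        if st[i,4]>n: print(st[i],c[i])
# disc bright gray, foot dark
for n,im,r in(("top",t,(190,130,330,255)),("scene",s,(250,195,380,290))):
    z=np.zeros(im.shape[:2],bool);z[r[1]:r[3],r[0]:r[2]]=1
    hsv=cv2.cvtColor(im,cv2.COLOR_BGR2HSV).astype(int)
    H,S,V=hsv[...,0],hsv[...,1],hsv[...,2]
    wood=(S>90)&(H<25)
    print(n,"disc");m=z&(S<60)&(V>85);comps(im,m,40)
    c=max(cv2.findContours(m.astype(np.uint8),0,1)[0],key=cv2.contourArea);
    e=cv2.fitEllipse(cv2.convexHull(c));print(e,ray(n,e[0],62))
    print("foot");m=z&(V<75)&(S<110);c=max(cv2.findContours(m.astype(np.uint8),0,1)[0],key=cv2.contourArea);e=cv2.fitEllipse(cv2.convexHull(c));print(e,ray(n,e[0],8))
    print("post/wood");comps(im,z&wood&(V<140),8)
    print("black");comps(im,z&(V<30),8)
E
```

```text
top disc
[190 130  23  14 289] [200.23529412 136.03114187]
[ 221  152   73   70 3380] [256.36420118 187.30088757]
[296 191  18  18 189] [304.3968254  200.04232804]
((256.8545837402344, 186.5067596435547), (69.93492889404297, 72.64665985107422), 80.19427490234375) [562.24353976 135.78516371]
foot
((258.5868225097656, 192.53427124023438), (111.61087036132812, 118.2483901977539), 87.56771850585938) [558.90527688 133.46391886]
post/wood
[190 130  28  18 106] [208.85849057 140.96226415]
[239 154   5   7  27] [241.37037037 157.07407407]
black
scene disc
[ 285  212   65   50 1973] [316.45615813 238.76229093]
[258 224  25  14 206] [270.89320388 232.0776699 ]
((316.79461669921875, 236.1608123779297), (49.57795715332031, 64.73042297363281), 95.28466033935547) [576.70374383 133.19377405]
foot
((315.96270751953125, 249.6210174560547), (74.82781982421875, 105.24163055419922), 94.52107238769531) [582.16850864 131.96289568]
post/wood
[333 231   7  17  80] [336.0125 238.925 ]
[365 267  15  23 179] [373.18994413 276.97206704]
black
[260 218   6  14  64] [262.46875 224.5625 ]
```

View pics/a.png

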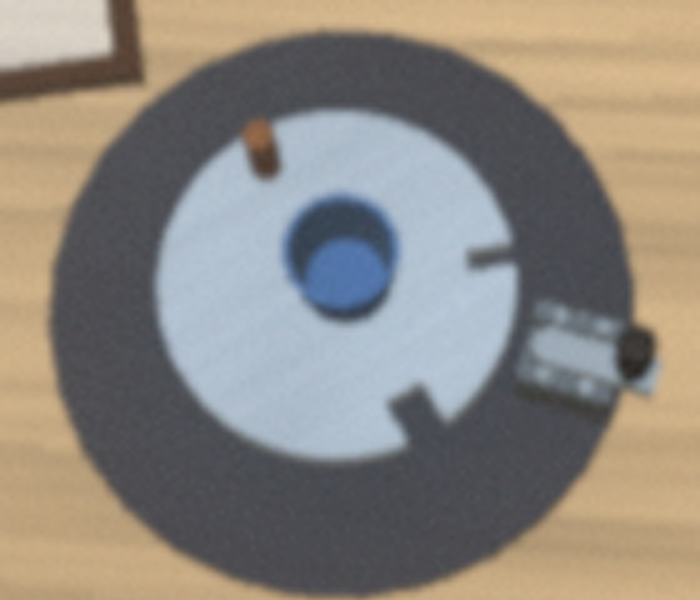

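View pics/b.png

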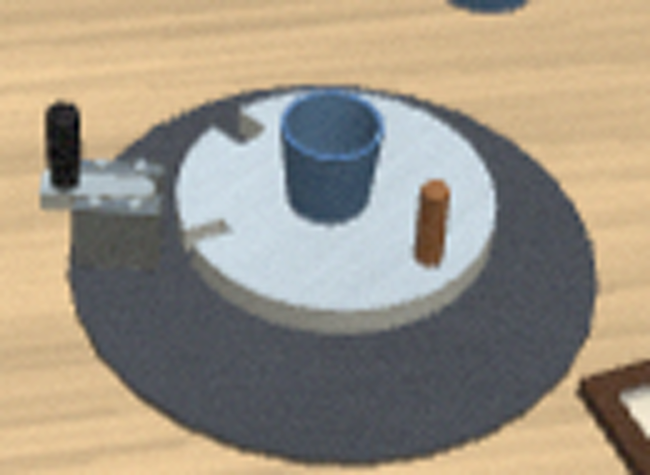

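The crops confirm the layout, with the post opposite the wide keyway and the narrow one nearer the bolt. The top ellipse centres are biased by perspective, so I'll fit the rims as circles on their planes instead. Then I'll go above the post for a look with the wrist camera.

```bash
cat >> h.py <<'E'
def rimfit(n,im,m,z):
    c=max(cv2.findContours(m.astype(np.uint8),0,1)[0],key=cv2.contourArea);c=cv2.convexHull(c)[:,0]
    P=np.array([ray(n,q,z) for q in c],np.float32)
    return cv2.fitEllipse(P)
def pose(th,flip=0):  # tool down, closing line y along bearing th
    y=np.array([np.cos(th),np.sin(th),0])*(-1 if flip else 1);zz=np.array([0,0,-1.]);return np.column_stack([np.cross(y,zz),y,zz])
E
python3 - <<'E'
from h import *
for n,x0,y0,x1,y1 in(("top",190,130,330,255),("scene",250,195,380,290)):
    im=cv2.imread(f"pics/{n}0.png");z=np.zeros(im.shape[:2],bool);z[y0:y1,x0:x1]=1
    H,S,V=[a.astype(int) for a in cv2.split(cv2.cvtColor(im,cv2.COLOR_BGR2HSV))]
    print(n,rimfit(n,im,z&(S<60)&(V>85),62),rimfit(n,im,z&(V<75)&(S<110),8))
c=lambda u,v:(190+u/5,130+v/5); d=lambda u,v:(250+u/5,195+v/5)
print("post top",ray("top",c(258,129),122),ray("scene",d(435,185),122))
print("post base",ray("top",c(268,172),62),ray("scene",d(428,262),62))
print("knob top",ray("top",c(636,340),120),ray("scene",d(63,107),120))
print("keyway mouth",ray("top",c(427,433),62),ray("top",c(408,396),62))
print("narrow",ray("top",c(516,252),62))
print("bolt nose",ray("top",c(533,343),60))
print("cup rim",ray("top",c(340,247),124),ray("scene",d(332,130),124))
for p in((635,180),(520,-35)):
  for a in np.radians([0,33,76,123,166,-104]):
   for f in(0,1):
    q=env.solve_ik([*p,180],pose(a,f));print(p,round(np.degrees(a)),f,None if q is None else np.round(q,2))
E
```

```text
top ((563.7215576171875, 135.89202880859375), (202.01356506347656, 202.40664672851562), 11.413435935974121) ((562.7672119140625, 133.78416442871094), (332.4032897949219, 341.3963623046875), 175.41395568847656)
scene ((570.3870849609375, 134.18838500976562), (201.64349365234375, 224.72528076171875), 78.5326156616211) ((568.2479248046875, 133.98512268066406), (335.42724609375, 337.29620361328125), 87.91796112060547)
post top [629.80026978 178.62560522] [629.2183806  180.41841955]
post base [624.34829832 177.48344226] [633.71482648 179.61369596]
knob top [524.40654308 -31.05633307] [524.11051137 -29.1018489 ]
keyway mouth [479.62443015  78.87913323] [499.86721691  90.64257051]
narrow [585.63896805  35.56724129]
bolt nose [534.38406376  23.29741639]
cup rim [565.60383806 129.59121331] [574.32758313 129.46738638]
(635, 180) 0 0 [ 0.22  0.66  1.3  -0.    1.19  0.22]
(635, 180) 0 1 None
(635, 180) 33 0 [ 0.22  0.66  1.3  -0.    1.19 -0.36]
(635, 180) 33 1 None
(635, 180) 76 0 [ 0.22  0.66  1.3  -0.    1.19 -1.11]
(635, 180) 76 1 [ 0.22  0.66  1.3  -0.    1.19  2.04]
(635, 180) 123 0 [ 0.22 
[... 162 characters left out ...]

(635, 180) -104 0 [ 0.22  0.66  1.3  -0.    1.19  2.04]
(635, 180) -104 1 [ 0.22  0.66  1.3  -0.    1.19 -1.11]
(520, -35) 0 0 [-0.14  0.37  1.73 -0.    1.04 -0.14]
(520, -35) 0 1 None
(520, -35) 33 0 [-0.14  0.37  1.73 -0.    1.04 -0.71]
(520, -35) 33 1 [-0.14  0.37  1.73 -0.    1.04  2.43]
(520, -35) 76 0 [-0.14  0.37  1.73 -0.    1.04 -1.46]
(520, -35) 76 1 [-0.14  0.37  1.73 -0.    1.04  1.68]
(520, -35) 123 0 [-0.14  0.37  1.73 -0.    1.04 -2.28]
(520, -35) 123 1 [-0.14  0.37  1.73 -0.    1.04  0.86]
(520, -35) 166 0 None
(520, -35) 166 1 [-0.14  0.37  1.73 -0.    1.04  0.11]
(520, -35) -104 0 [-0.14  0.37  1.73 -0.    1.04  1.68]
(520, -35) -104 1 [-0.14  0.37  1.73 -0.    1.04 -1.46]
```

Centre is about (564.5, 134.5). The post is at radius 79, bearing about 34°, and the keyway's radius comes out at 101 mm, bearing -146.7°. The bolt's bearing is about -103.8°, so the turn needed is about +42°. Moving above the post for a wrist check.

```bash
python3 - <<'E'
from h import *
th=np.radians(34)
env.move_pose([629,179,310],pose(th+np.pi/2,1)); env.sleep(.3)
s=env.get_state();print(s["time"],s["position"])
w=env.camera("wrist");cv2.imwrite("pics/w0.png",w)
p=env.camera_params("wrist");f=210/np.tan(np.radians(p["vfov"])/2)
def proj(X):
    H=p["hand_eye"];Xt=s["eef_rot"].T@(np.array(X)-s["position"]);c=H[:3,:3].T@(Xt-H[:3,3]);return c[:2]/c[2]*f+[p["cx"],p["cy"]]
print("post top",proj([629,179,122]),"post base",proj([629,179,62]),"centre",proj([564.5,134.5,62]))
E
```

```text
2.5333 [628.86853305 179.35883781 310.04586706]
post top [279.19377959 211.00039219] post base [279.30771342 192.16191969] centre [280.04294069 269.2402314 ]
```

View pics/w0.png

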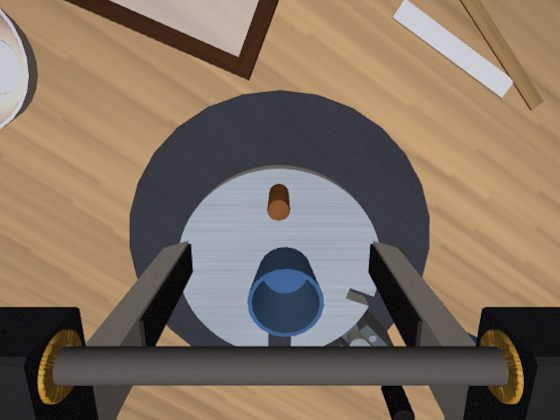

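The post top is at (279,209), within 2 px of the prediction. The post, centre and keyway all line up on column 280, so the bearing of 34° is right. Now I'll grip the post and turn it.

```bash
cat >> h.py <<'E'
C=np.array([564.5,134.5])
def pp(th,r=78):return C+r*np.array([np.cos(th),np.sin(th)])
E
python3 - <<'E'
from h import *
th=np.radians(34)
env.move_linear([*pp(th),180],pose(th+np.pi/2,1),feed=100)
env.gripper_to(10,f_grip=15)
s=env.get_state();print(s["time"],s["width"],s["position"],s["contact_force"])
for a in np.radians(np.linspace(34,76,7)[1:]):
    env.move_linear([*pp(a),180],pose(a+np.pi/2,1),feed=60)
    s=env.get_state();print(s["time"],s["contact_force"],s["width"])
env.gripper_to(94)
env.move_linear([*pp(a),310],feed=150)
E
cat > look.py <<'E'
from h import *
import sys
# look at keyway/bolt from above with camera: closing line along bolt axis
th=np.radians(float(sys.argv[1]));r=float(sys.argv[2]);k=float(sys.argv[3]);fl=int(sys.argv[4])
env.move_pose([*pp(th,r),310],pose(th+np.radians(k),fl));env.sleep(.3)
s=env.get_state();print(s["time"],s["position"]);np.savez("last.npz",R=s["eef_rot"],p=s["position"])
cv2.imwrite(sys.argv[5],env.camera("wrist"))
E
python3 look.py -104 200 90 0 pics/w1.png
```

```text
5.1833 17.22157017126924 [629.14755848 178.2549193  179.9878914 ] [ 0.28497144  1.45431773 -0.69432235]
5.4917 [ 3.12763928  2.40994967 -2.14864541] 18.1803030631206
5.8 [ 4.21101939  5.35794122 -3.66423241] 17.537317863811836
6.1083 [ 4.38602751  6.70288487 -3.03180154] 17.83418981149139
6.4167 [ 5.27874636  8.45518161 -3.45830663] 17.26628513739612
6.725 [ 2.68905799 10.07867944 -3.63331629] 18.114963052376744
7.0333 [ 2.2701951  11.10360415 -2.56128735] 17.794655816230428
10.6583 [516.32814068 -58.97198587 309.8864226 ]
```

View pics/w1.png

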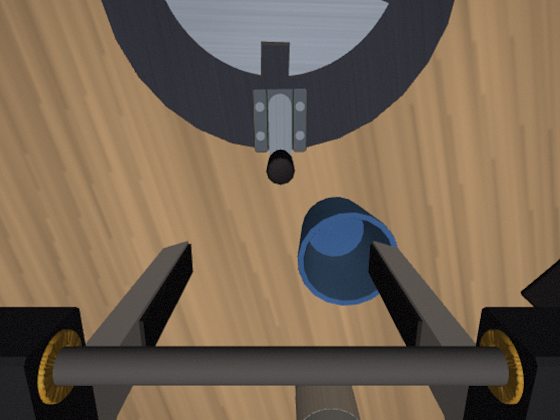

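The wrist view shows the wide keyway mouth at about columns 262–289, and the bolt is centred on column 280. The keyway is about 4 mm off, so I'll compute the bearings from edge profiles.

```bash
python3 - <<'E'
from h import *
im=cv2.imread("pics/w1.png");g=cv2.cvtColor(im,6).astype(int)
H,S,V=[a.astype(int) for a in cv2.split(cv2.cvtColor(im,cv2.COLOR_BGR2HSV))]
def brg(uv,z):
    d=ray("wrist",uv,z)-C;return np.round([np.degrees(np.arctan2(d[1],d[0])),np.hypot(*d)],2)
for r in(48,56,64,70):
    d=np.diff(g[r,245:305]);a,b=245+d.argmin()+.5,245+d.argmax()+.5;print(r,a,b,"key",brg(((a+b)/2,r),62))
print("nose row",g[78:110:2,280])
for r in(105,120,135): print(r,list(g[r,248:312:2]))
for r,a,b in((120,268.5,291),):print("bolt",brg(((a+b)/2,r),60))
m=(V<45);m[:148]=0;m[187:]=0;m[:,:262]=0;m[:,300:]=0
x,y,w,h=cv2.boundingRect(m.astype(np.uint8));print("knob",x,y,w,h,brg((x+w/2,y+h-1-w/2),120))
# disc rim circle
m=((S<70)&(V>95));m[82:]=0
P=np.array([ray("wrist",(u,np.where(m[:,u])[0].max()),62) for u in list(range(175,258,4))+list(range(294,380,4))])
A=np.c_[2*P,np.ones(len(P))];q=np.linalg.lstsq(A,(P**2).sum(1),rcond=None)[0];print("circle",q[:2],np.sqrt(q[2]+q[:2]@q[:2]))
E
```

```text
48 260.5 289.5 key [-105.95   76.94]
56 260.5 288.5 key [-106.1    83.17]
64 260.5 288.5 key [-105.96   89.45]
70 260.5 288.5 key [-105.87   94.21]
nose row [ 52  51  51  51  49  55  87  86 127 133 134 134 134 133 135 133]
105 [np.int64(52), np.int64(48), np.int64(48), np.int64(86), np.int64(136), np.int64(134), np.int64(133), np.int64(136), np.int64(98), np.int64(70), np.int64(111), np.int64(134), np.int64(134), np.int64(134), np.int64(131), np.int64(134), np.int64(134), np.int64(134), np.int64(131), np.int64(134), np.int64(134), np.int64(132), np.int64(61), np.int64(85), np.int64(130), np.int64(133), np.int64(132), np.int64(136), np.int64(116), np.int64(69), np.int64(52), np.int64(53)]
120 [np.int64(54), np.int64(53), np.int64(45), np.int64(83), np.int64(86), np.int64(84), np.int64(89), np.int64(88), np.int64(86), np.int64(80), np.int64(105), np.int64(134), np.int64(133), np.int64(136), np.int64(130), np.int64(135), np.int64(136), np.int64(136), np.int64(131), np.int64(134), np.int64(134), np.int64(133), np.int64(63), np.int64(86), np.int64(86), np.int64(87), np.int64(87), np.int64(87), np.int64(88), np.int64(63), np.int64(51), np.int64(53)]
135 [np.int64(56), np.int64(54), np.int64(56), np.int64(58), np.int64(119), np.int64(137), np.int64(134), np.int64(135), np.int64(122), np.int64(79), np.int64(81), np.int64(137), np.int64(135), np.int64(136), np.int64(131), np.int64(135), np.int64(133), np.int64(137), np.int64(131), np.int64(137), np.int64(133), np.int64(133), np.int64(59), np.int64(90), np.int64(134), np.int64(135), np.int64(134), np.int64(135), np.int64(112), np.int64(57), np.int64(48), np.int64(52)]
bolt [-103.39  135.58]
knob 267 150 27 34 [-103.28  168.74]
circle [564.28827846 136.48254579] 100.34286407074578
```

The keyway is at -105.95° and the bolt at -103.35°, so +2.6° more is needed. I'll regrip the post, correct that, and then grip the knob along the bolt axis and slide it home in small force-checked steps.

```bash
python3 - <<'E'
from h import *
a=np.radians(76);b=np.radians(78.6)
env.move_pose([*pp(a),310],pose(a+np.pi/2,1))
env.move_linear([*pp(a),180],feed=120)
env.gripper_to(10,f_grip=15);print(env.get_state()["width"])
env.move_linear([*pp(b),180],pose(b+np.pi/2,1),feed=30);print(env.get_state()["contact_force"])
env.gripper_to(94);env.move_linear([*pp(b),310],feed=150)
E
python3 look.py -103.35 170 90 0 pics/w2.png
python3 - <<'E'
from h import *
im=cv2.imread("pics/w2.png")
cv2.imwrite("pics/w2c.png",cv2.resize(im[0:180,180:380],None,fx=3,fy=3))
E
```

```text
17.603489504240518
[-2.1001798   1.59573796  0.81119574]
17.9583 [525.44368649 -30.23441695 309.85519727]
```

View pics/w2c.png

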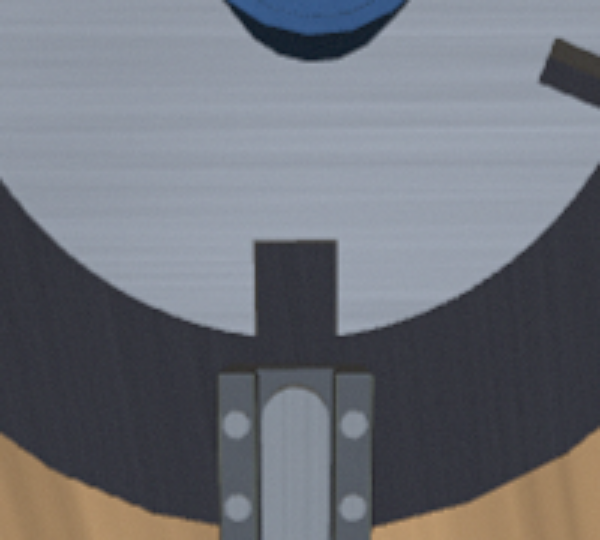

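The keyway (crop columns 254–337) and the bolt (261–330) are both centred on 295.5, so they're aligned. Now the knob.

```bash
python3 - <<'E'
from h import *
t=np.radians(-103.35);R=pose(t,1);r0=170.5;u=-np.array([np.cos(t),np.sin(t)])
env.move_pose([*pp(t,r0),310],R)
env.gripper_to(50)
env.move_linear([*pp(t,r0),176],feed=120)
env.gripper_to(10,f_grip=20)
s=env.get_state();print(s["time"],s["width"],s["contact_force"],s["finger_force"]);f0=s["contact_force"][:2]@u
d=0
while d<46:
    d+=4 if d<24 else 1
    env.move_linear([*pp(t,r0-d),176],feed=60)
    s=env.get_state();f=s["contact_force"][:2]@u-f0
    print(d,round(f,1),round(s["width"],1),end="; ")
    if f<-14:break
print(s["time"])
env.gripper_to(50);s=env.get_state();print(s["position"])
env.move_linear([*s["position"][:2],310],feed=150)
E
python3 look.py -103.35 170 90 0 pics/w3.png
python3 - <<'E'
from h import *
cv2.imwrite("pics/w3c.png",cv2.resize(cv2.imread("pics/w3.png")[0:200,130:396],None,fx=3,fy=3))
E
```

```text
22.05 21.234596664969782 [-0.23819473  1.02050563  0.47658421] 20.000235736370087
4 0.8 21.6; 8 1.2 21.6; 12 0.9 21.8; 16 0.7 22.2; 20 1.2 21.8; 24 1.1 21.7; 25 -0.8 21.6; 26 -2.2 21.5; 27 -2.6 21.6; 28 -1.8 21.4; 29 -1.9 21.6; 30 -1.3 21.7; 31 -1.1 21.8; 32 -1.8 21.7; 33 -2.2 21.5; 34 -2.2 21.7; 35 -2.4 21.4; 36 -1.8 21.8; 37 -2.6 21.5; 38 -11.4 21.9; 39 -19.0 21.3; 27.3
[534.12692536   6.62576797 175.96470939]
30.6167 [525.23006442 -30.85422389 309.94802993]
```

View pics/w3c.png

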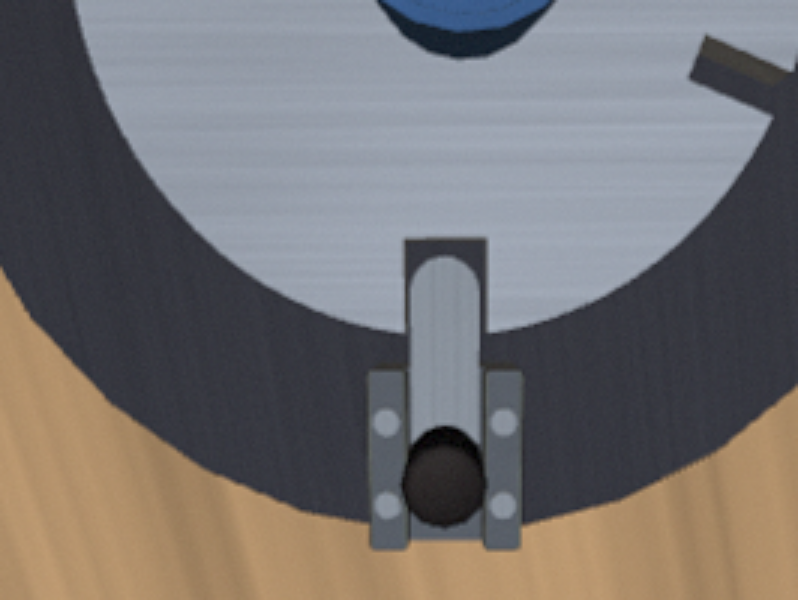

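The bolt is home, at a hard stop after 38–39 mm. Its nose is about 4–5 mm from the slot bottom, as expected, and it's centred in the wide keyway. The cup is standing about 6 mm off centre and the gripper is clear.

```bash
python3 -c "
from workcell import env
print(env.hand_in())"
```

```text
the job is handed in; nothing more can be done
None
```

I turned the turntable until its wide keyway faced the bolt, slid the bolt home to its hard stop and let go, with the cup still standing about 6 mm off centre; I handed the job in at about 31 s (limit 56 s), and no verdict was returned.

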